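# Arm the guard interlock of the crankshaft demonstration stand

### The job

Arm the crankshaft stand's guard interlock: lift the red-handled flat tongue key out of its cradle and insert the tongue straight down into the slot of the yellow interlock switch. Keep hold of it until it is fully home, with its black collar flat on top of the switch, then let go. Leave the blue-handled round-pin key in its cradle.

Things in the scene. Friction and masses are not known exactly. Their poses are not given: they have to be found in the camera images.
- red_grip (a point): Centre of the tongue key's red handle, half-way up. Handle 24 (x) x 50 (y) x 50 mm tall; grip from above across its 24 mm. Below it a black collar 36 (x) x 72 (y) x 8 mm, underside 33 mm below this point; below that a flat steel tongue 6 (x) x 36 (y) mm, ending 73 mm below this point (last 8 mm: 4 x 28). z up; half a turn about z changes nothing. 0.22 kg. Hangs upright in its cradle.
- cradle_red: The red key's aluminium cradle, open U, 56 (x) x 88 (y) mm, fixed; origin under its centre on the table. The collar rests loosely on its two cheeks 46 mm above the table, long side along y, between corner lips 4 mm high; the tongue hangs free between the cheeks. Lift the key straight up 60 mm to clear it. Both cradles and the switch swap places from start to start.
- slot (a point): Centre of the slot mouth in the flat top of the yellow switch, 62 mm above the table. Housing 50 (x) x 84 (y) mm on a fixed 110 x 130 mm steel foot plate. The slot goes straight down 50 mm, 14 (x) x 48 (y) mm, mouth flared to 24 x 58. z up. Nothing inside resists. Key home: collar flat on this top, handle centre 33 mm above this point, tongue's width along y, either way round.
- blue_grip (a point): Centre of the blue key's handle, half-way up: a round blue handle 32 mm across, 50 mm tall, on a like black collar, with a round steel pin 16 mm thick and 38 mm long below. A bystander hanging in a cradle like the red one's, handle top 104 mm above the table. It must stay there.

How it is judged:
By the outcome, as a careful person would: the job done as asked, in the order asked, and still so for the second after the job is handed in, with the robot touching nothing.
It also fails if it takes over 37 s, if anything falls off the work surface, if the arm or the gripper's body presses on something with over 40 N, if the wrist force passes 120 N, or if a joint passes its speed limit or range.

### The arm

A 6-joint arm with a two-finger parallel gripper is mounted at the origin on the work surface. World frame = base frame: x ahead of the robot, y to its left, z up, the work surface at z = 0. Lengths are in mm, angles in rad, forces in N, time in s.
With the tool pointing down it reaches from about 275 to 1000 mm from the base axis. Payload 8.4 kg.
Tool frame: the origin (TCP) lies midway between the tips of the shut fingers; the grasp point (between the pads) lies 19 mm behind it; z points along the fingers, y is the direction in which the jaws open and shut (so a half turn about z gives the same grasp; the last joint's range is limited). The gripper opens to 85 mm and grips with 20 to 120 N. Pads are 22 mm wide; open, the fingers measure 114 mm over their backs; the gripper's body (76 mm by 85 mm) begins 54 mm behind the grasp point. The pads swing forward as they close: fully open they stand 13 mm farther back than shut.
Start: joints at [-1.193, 0.353, 1.633, -0, 1.155, -0.002], TCP at [231.708, -580.465, 231.281] pointing down, gripper open.
Joint ranges: [-2.63, 2.63], [-0.92, 2.1], [0.06, 2.66], [-1.3, 4.44], [0, 2.69], [-3.02, 3.02]. Speed limits (rad/s): [2.22, 2.22, 2.79, 3.14, 3.14, 3.14].

### API

Orientations are given as [roll, pitch, yaw] about the fixed x, y, z axes, in that order (R = Rz(yaw) Ry(pitch) Rx(roll)).
In Python, from rig import r gives the robot as it stands.
- The arm moves only by the tool play_rows, never from a script. Its argument "moves" is a list of rows, each a list of 3 entries, a list of its own where there are three numbers: the turn, a rotation vector about the tool's x, y, z in degrees, then the shift along the tool's x, y, z in mm, then the opening, from 0 (shut) to 1 (fully open). A call has 1 to 20 rows; each row is the pose to reach, as a shift and turn from the pose measured when the call began, along the tool's axes at that moment; what a row does not reach only later rows make up. A row lasts 1/10 s, in which the tool goes at most 50 mm and 8.59 degrees, less where a joint would pass 70% of its speed; a pose out of reach is approached as far as the arm can. A call with a gripper value outside its range is refused whole. The fingers move at their own pace and stop on an object; "newtons" is the grip in N (left out, the last holds). Time passes only in rows, so rows that repeat a pose let the fingers close. It gives the time, the measured TCP pose, the force and the opening at its end, in the units of the state.
- r.sense(): the state, without advancing time (a new reading comes with each control period).
- r.grab_frame(name): name is "side" or "top"; returns a dict with "color" (400x640x3 uint8, red, green, blue), "K" (3x3 intrinsics, pixels), "rvec" (rotation vector, rad) and "tvec" (3), from world to camera coordinates, as OpenCV has them. Camera axes: x right, y down, z forward; pixel columns grow to the right and rows downward; lengths in mm; the calibration is good to about 2 mm. A picture is of the moment at which its call begins. There is no depth.
- r.sign_off(): hands the job in, once; it reports no verdict.
Trained networks look in a picture, given as the dict that the camera call returned (one of the last four; its "shot" number tells which), for a name from the list of things; names that differ only in an ending like _2 or _b are one class to them, and where a whole thing is asked for, a point or a joint stands for the part that bears it (a point fixed in the world has none). Each returns a list of dicts, best first, with "conf" (0 to 1); they miss things now and then, are a little off and sometimes report something else, mostly with a low value. They report only what shows in the picture. A call takes as long as a camera call.
- r.silhouettes(picture, name): "mask" (400x640 bool, what is visible of it) and "location" ([column, row] in pixels, amid what is visible of it).
The state is a dict: "clock": time; "qpos": joint angles; "qvel": joint speeds; "joint_efforts": joint torques, N m; "eef_pos": TCP position; "tcp_rot": TCP orientation; "contact_force": force on the tool from outside, world axes, zero at the start; "wrist_torque": the same for the moment, N m; "opening": opening from 0.0 (shut) to 1.0 (fully open).
Only numpy, scipy, OpenCV 4.12 (cv2) and the standard library are available. Lean on these libraries where they do the work, as an engineer would, in place of code of your own. Each camera call takes 0.05 s, during which the arm holds its last target.

## Working session

There is one attempt and no reset: what is moved stays moved. The work goes in short steps, Python scripts to look and compute and a tool call to move; the robot and the scene stay as the last step left them, time stands still between calls to the robot, and variables do not carry over. Pictures are saved under pics/ and viewed, and the job is handed in when it is done.

Besides the shell and the picture viewer there is one more tool, called after ">>>" by a JSON object that holds its "method" and its "body". play_rows: Moves the arm, as the interface text tells. Its arguments: {"type":"object","properties":{"moves":{"type":"array"},"newtons":{"type":"number"}},"required":["moves"]}

```bash
mkdir -p pics; ls; cat > h.py <<'E'
import numpy as np, cv2
from rig import r
def save(f,n): cv2.imwrite('pics/'+n,f['color'][:,:,::-1])
def P(f):
    R=cv2.Rodrigues(np.array(f['rvec'],float))[0]; return np.array(f['K'],float),R,np.array(f['tvec'],float).reshape(3)
def ray(f,uv):
    K,R,t=P(f); d=R.T@np.linalg.solve(K,[uv[0],uv[1],1.]); return -R.T@t,d
def atz(f,uv,z):
    o,d=ray(f,uv); return o+d*(z-o[2])/d[2]
def proj(f,p):
    K,R,t=P(f); q=K@(R@np.asarray(p,float)+t); return q[:2]/q[2]
E
python3 - <<'E'
from h import *
s=r.sense(); print(s)
for c in ['side','top']:
    f=r.grab_frame(c); save(f,c+'0.png'); o,_=ray(f,(320,200)); print(c,o,f['K'].tolist(),[atz(f,(u,v),0).round() for u,v in [(0,0),(639,399)]])
    for n in ['red_grip','cradle_red','slot','blue_grip']:
        for m in r.silhouettes(f,n)[:3]:
            ys,xs=np.nonzero(m['mask']); print(n,round(m['conf'],2),m['location'],m['mask'].sum(),xs.min(),xs.max(),ys.min(),ys.max())
E
```

```text
pics
{'clock': 0.0, 'qpos': array([-1.19339928e+00,  3.53635381e-01,  1.63413027e+00,  7.32037268e-06,
        1.15518847e+00, -2.39250312e-03]), 'qvel': array([ 0.00101601, -0.00097985, -0.00023924,  0.00135124, -0.00178603,
       -0.00025503]), 'joint_efforts': array([ 4.27058894e-04, -6.05247688e+01, -3.42073238e+01,  1.33699050e-04,
        9.36909928e-03,  7.74082878e-06]), 'eef_pos': array([ 231.53675106, -580.02548056,  230.57130474]), 'tcp_rot': array([-3.14023121e+00, -9.95045642e-06,  3.79786578e-01]), 'contact_force': array([-0.58169813, -0.02408395, -0.53044505]), 'wrist_torque': array([ 0.04763054, -0.00713898, -0.02257552]), 'opening': 0.9963686137842525}
side [211.03274862 385.17804705 657.90354736] [[428.97618836982974, 0.0, 316.9617830424199], [0.0, 428.97618836982974, 197.67452036951678], [0.0, 0.0, 1.0]] [array([2011.,  110.,    0.]), array([ 14., -85.,   0.])]
red_grip 0.89 [229.6, 234.0] 1437 210 256 210 254
cradle_red 0.71 [236.3, 253.3] 959 206 262 219 274
slot 0.71 [286.9, 302.5] 4724 237 336 259 349
blue_grip 0.82 [419.6, 185.7] 854 399 437 165 204
top [489.94594179  46.35291236 849.25271626] [[413.5339275878189, 0.0, 314.8408070334914], [0.0, 413.5339275878189, 198.1704004272447], [0.0, 0.0, 1.0]] [array([932., 680.,   0.]), array([ 135., -649.,    0.])]
red_grip 0.79 [236.6, 149.8] 671 219 257 137 162
cradle_red 0.56 [254.3, 155.4] 671 215 265 131 171
slot 0.94 [239.9, 217.0] 3418 207 273 192 248
slot 0.74 [237.4, 151.0] 716 218 257 136 163
blue_grip 0.94 [402.0, 234.2] 695 383 422 224 248
```

View pics/side0.png

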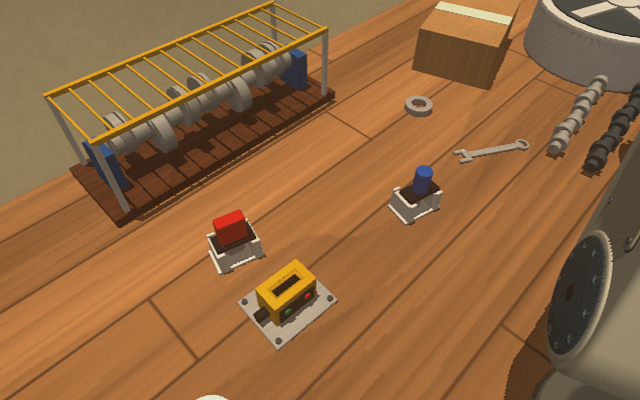

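View pics/top0.png

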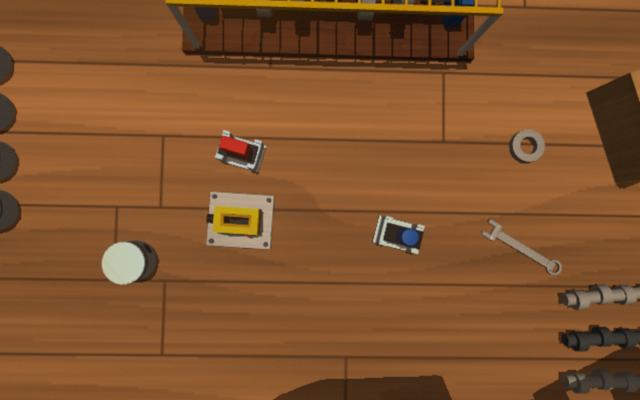

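```bash
python3 - <<'E'
import cv2
a=cv2.imread('pics/side0.png')[190:360,190:350]; cv2.imwrite('pics/sc.png',cv2.resize(a,None,fx=3.5,fy=3.5,interpolation=cv2.INTER_CUBIC))
a=cv2.imread('pics/top0.png')[120:260,190:290]; cv2.imwrite('pics/tc.png',cv2.resize(a,None,fx=4,fy=4,interpolation=cv2.INTER_CUBIC))
E
```

```text
(no output)
```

View pics/sc.png

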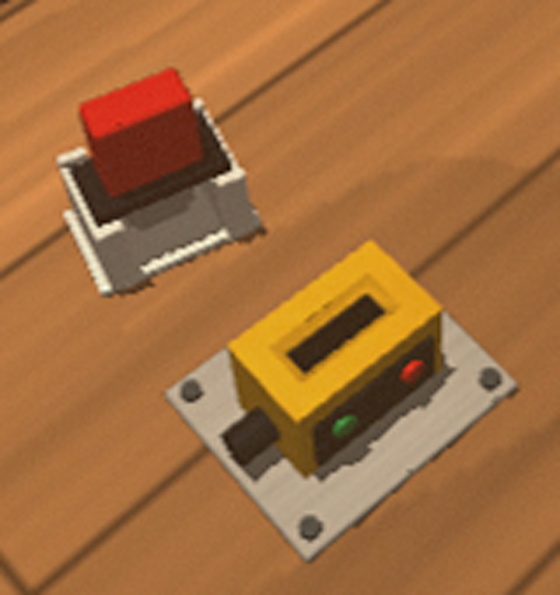

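View pics/tc.png

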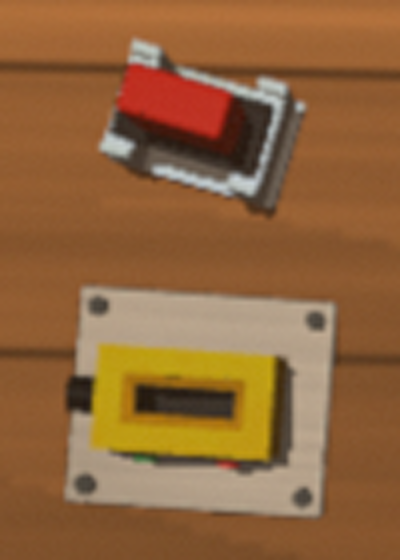

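```bash
cat >> h.py <<'E'
def hullmask(f,pts):
    S=8; q=np.array([proj(f,p) for p in pts]); h=cv2.convexHull((q*16).round().astype(np.int32))
    # supersample-ish via shift
    m=np.zeros((400*4,640*4),np.uint8)
    h=cv2.convexHull((((q+.5)*4-.5)*16).round().astype(np.int32)); cv2.fillConvexPoly(m,h,1,shift=4)
    return cv2.resize(m.astype(np.float32),(640,400),interpolation=cv2.INTER_AREA)
def box(x,y,a,lx,ly,z0,z1):
    c,s=np.cos(a),np.sin(a)
    return [[x+c*u-s*v,y+s*u+c*v,z] for u in(-lx/2,lx/2) for v in(-ly/2,ly/2) for z in(z0,z1)]
def fit(obs,x0,lx,ly):
    # obs: list of (frame, mask, z0,z1)
    from scipy.optimize import minimize
    def cost(p): return sum(np.abs(hullmask(f,box(*p,lx,ly,a,b))-m).sum()/m.sum() for f,m,a,b in obs)
    best=None
    for da in (-.5,-.25,0,.25,.5):
        s=np.array([[x0[0],x0[1],x0[2]+da]]*4); s[1,0]+=10;s[2,1]+=10;s[3,2]+=.15
        o=minimize(cost,s[0],method='Nelder-Mead',options=dict(initial_simplex=s,xatol=.02,fatol=1e-4,maxiter=150))
        if best is None or o.fun<best.fun: best=o
    return best.x.round(3),round(best.fun,3)
def cmask(f,lo,hi,roi,smin=150,vmin=40):
    h=cv2.cvtColor(f['color'],cv2.COLOR_RGB2HSV); H=h[...,0].astype(int)
    m=((H>=lo)&(H<=hi)) if lo<=hi else ((H>=lo)|(H<=hi))
    m=m&(h[...,1]>smin)&(h[...,2]>vmin); z=np.zeros_like(m); u0,u1,v0,v1=roi; z[v0:v1,u0:u1]=m[v0:v1,u0:u1]
    n,l,st,_=cv2.connectedComponentsWithStats(z.astype(np.uint8)); return (l==1+st[1:,4].argmax())
E
cat > m.py <<'E'
from h import *
fs=r.grab_frame('side'); ft=r.grab_frame('top')
rs=cmask(fs,172,4,(205,262,205,260),200); rt=cmask(ft,172,4,(212,262,130,170),200)
ys=cmask(fs,20,30,(235,340,250,350),200,120); yt=cmask(ft,20,30,(205,275,190,250),200,120)
def fill(m):
    z=np.zeros(m.shape,np.uint8); c,_=cv2.findContours(m.astype(np.uint8),0,1); cv2.drawContours(z,c,-1,1,-1); return z
rs,rt,ys,yt=map(fill,(rs,rt,ys,yt))
for m in (rs,rt,ys,yt):
    a,b=np.nonzero(m); print(m.sum(),b.min(),b.max(),a.min(),a.max())
pr=np.r_[atz(ft,np.argwhere(rt)[:,::-1].mean(0),104)[:2],1.4]
py=np.r_[atz(ft,np.argwhere(yt)[:,::-1].mean(0),62)[:2],0]
print(pr,py)
for n,o in (('both',[(fs,rs,54,104),(ft,rt,54,104)]),('side',[(fs,rs,54,104)]),('top',[(ft,rt,54,104)])): print('red',n,fit(o,[pr[0],pr[1],0],24,50))
for n,o in (('both',[(fs,ys,61.5,62),(ft,yt,61.5,62)]),('side',[(fs,ys,61.5,62)]),('top',[(ft,yt,61.5,62)])): print('sw',n,fit(o,[py[0],py[1],0],50,84))
v=np.hstack([cv2.resize(f['color'][c[2]:c[3],c[0]:c[1]]//2+(mm[c[2]:c[3],c[0]:c[1],None]*120).astype(np.uint8),(380,500)) for f,mm,c in((fs,rs+ys,(190,340,190,360)),(ft,rt+yt,(190,290,120,260)))])
cv2.imwrite('pics/mask.png',v[:,:,::-1])
E
python3 m.py
```

```text
321 213 243 210 229
325 220 247 137 154
1458 256 315 259 310
1141 213 258 207 234
[621.93141758 174.78063962   1.4       ] [486.42205309 173.85792318   0.        ]
red both (array([ 6.24481e+02,  1.75323e+02, -4.14000e-01]), np.float64(2.418))
red side (array([6.41150e+02, 1.67018e+02, 5.45000e-01]), np.float64(1.754))
red top (array([ 6.24515e+02,  1.77383e+02, -4.47000e-01]), np.float64(0.519))
sw both (array([ 4.87514e+02,  1.74241e+02, -4.60000e-02]), np.float64(0.132))
sw side (array([ 4.88050e+02,  1.74546e+02, -4.00000e-02]), np.float64(0.051))
sw top (array([ 4.86367e+02,  1.73936e+02, -4.70000e-02]), np.float64(0.06))
```

View pics/mask.png

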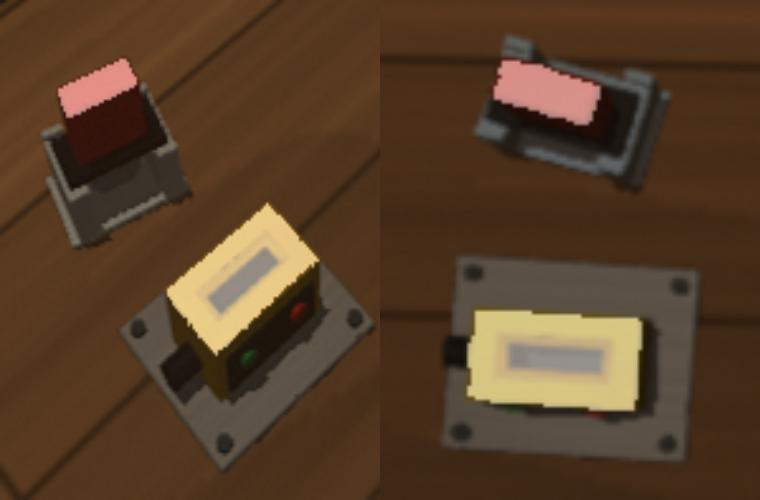

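```bash
sed -i 's/,54,104/,103.5,104/g' m.py; python3 m.py; python3 -c "
from h import *
s=r.sense();print(s['clock'],s['eef_pos'],s['tcp_rot'])"
```

```text
323 213 243 210 229
326 220 247 137 154
1459 256 314 259 310
1143 213 258 207 234
[621.98291892 175.04917721   1.4       ] [486.42447007 173.88150426   0.        ]
red both (array([ 6.22806e+02,  1.75491e+02, -2.65000e-01]), np.float64(0.304))
red side (array([ 6.23433e+02,  1.76096e+02, -2.63000e-01]), np.float64(0.123))
red top (array([ 6.22101e+02,  1.74730e+02, -2.58000e-01]), np.float64(0.155))
sw both (array([ 4.87425e+02,  1.74356e+02, -5.30000e-02]), np.float64(0.127))
sw side (array([ 4.88275e+02,  1.74373e+02, -4.10000e-02]), np.float64(0.049))
sw top (array([ 4.86454e+02,  1.74066e+02, -5.60000e-02]), np.float64(0.059))
0.7 [ 231.71317017 -580.48383553  231.29863435] [3.14154423e+00 7.66158463e-06 3.79807453e-01]
```

```bash
cat > d.py <<'E'
import sys
from h import *
from scipy.spatial.transform import Rotation as Ro
def go(x,y,z,yaw):
    s=r.sense(); R=Ro.from_euler('xyz',s['tcp_rot']); T=Ro.from_euler('xyz',[np.pi,0,yaw])
    print(s['clock'],s['eef_pos'].round(1),s['tcp_rot'].round(3),s['opening'],s['contact_force'].round(1))
    print('shift',R.inv().apply(np.array([x,y,z])-s['eef_pos']).round(1),'turn',np.degrees((R.inv()*T).as_rotvec()).round(2))
if __name__=='__main__': go(*map(float,sys.argv[1:]))
E
python3 d.py 622.8 175.5 170 1.309
```

```text
0.7 [ 231.7 -580.5  231.3] [3.142 0.    0.38 ] 1.0030104672457734 [-0.9 -0.5 -0. ]
shift [ 643.5 -557.1   61.3] turn [  0.     0.   -53.24]
```

>>> {"method": "play_rows", "body": {"moves": [[[0,0,-1],[13,-11,0],1],[[0,0,-3],[39,-33,0],1],[[0,0,-6],[71,-61,0],1],[[0,0,-9],[106,-92,0],1],[[0,0,-12],[142,-123,0],1],[[0,0,-15],[177,-153,0],1],[[0,0,-18],[212,-184,0],1],[[0,0,-21],[248,-214,0],1],[[0,0,-24],[283,-245,0],1],[[0,0,-27],[319,-276,0],1],[[0,0,-30],[354,-306,0],1],[[0,0,-33],[389,-337,10],1],[[0,0,-36],[425,-368,20],1],[[0,0,-39],[460,-398,30],1],[[0,0,-42],[495,-429,40],1],[[0,0,-45],[531,-460,50],1],[[0,0,-48],[566,-490,58],1],[[0,0,-51],[598,-518,61],1],[[0,0,-53],[624,-540,61],1],[[0,0,-53.2],[643.5,-557,61.3],1]]}}

```text
clock: 2.7
eef_pos: [622.8, 178.3, 169.8]
tcp_rot: [-3.141, -0.0, 1.312]
contact_force: [-0.0, -0.2, -1.2]
opening: 1.002
```

```bash
python3 d.py 622.8 175.5 66 1.309
```

```text
2.7 [622.8 178.3 169.8] [-3.141 -0.     1.312] 1.0020304741119914 [-0.  -0.2 -1.2]
shift [ -2.7   0.8 103.8] turn [-0.02 -0.02  0.15]
```

>>> {"method": "play_rows", "body": {"moves": [[[0,0,0.1],[-2.7,0.8,0],1],[[0,0,0.1],[-2.7,0.8,0],1],[[0,0,0.1],[-2.7,0.8,15],1],[[0,0,0.1],[-2.7,0.8,35],1],[[0,0,0.1],[-2.7,0.8,55],1],[[0,0,0.1],[-2.7,0.8,72],1],[[0,0,0.1],[-2.7,0.8,84],1],[[0,0,0.1],[-2.7,0.8,84],1],[[0,0,0.1],[-2.7,0.8,84],1]]}}

```text
clock: 3.6
eef_pos: [622.8, 175.1, 85.8]
tcp_rot: [-3.141, -0.0, 1.309]
contact_force: [0.7, -0.9, 0.9]
opening: 1.0
```

```bash
python3 d.py 622.8 175.5 66 1.309; python3 - <<'E'
from h import *
fs=r.grab_frame('side'); ft=r.grab_frame('top')
v=np.hstack([cv2.resize(f['color'][c[2]:c[3],c[0]:c[1]],(390,480)) for f,c in((fs,(180,300,160,300)),(ft,(190,290,90,210)))])
cv2.imwrite('pics/g1.png',v[:,:,::-1])
E
```

```text
3.6 [622.8 175.1  85.8] [-3.141 -0.     1.309] 1.000006408398267 [ 0.7 -0.9  0.9]
shift [ 0.4 -0.1 19.8] turn [-0.03 -0.01  0.02]
```

View pics/g1.png

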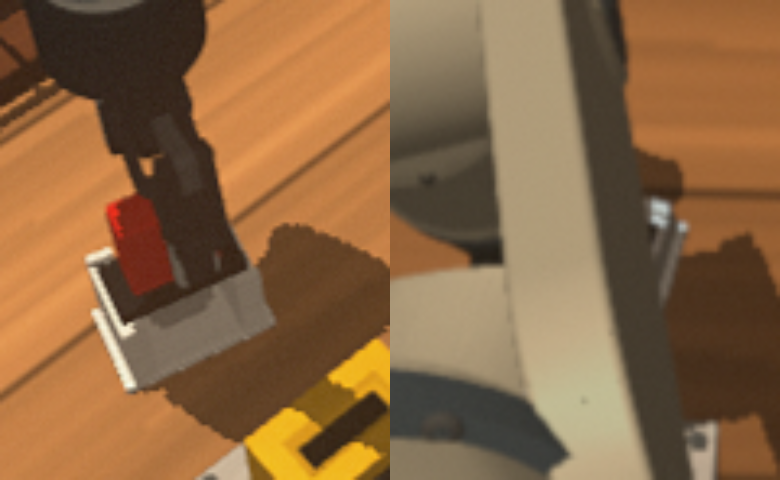

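```bash
python3 - <<'E'
from h import *
fs=r.grab_frame('side')
a=-.262;ax=np.array([np.cos(a),np.sin(a),0])
for d in (-57,-43,43): 
  q=proj(fs,np.array([622.8,175.1,92])+d*ax); print(d,q.round(1),((q-[180,160])*[390/120,480/140]).round())
E
```

```text
-57 [243.6 248.1] [207. 302.]
-43 [240.1 241.9] [195. 281.]
43 [220.4 206.4] [131. 159.]
```

The near finger's tip is at about (195,285) in the crop. That matches its predicted position, so the fingers straddle the handle.

>>> {"method": "play_rows", "body": {"moves": [[[0,0,0],[0.4,0,8],1],[[0,0,0],[0.4,0,16],1],[[0,0,0],[0.4,0,19.8],1],[[0,0,0],[0.4,0,19.8],1],[[0,0,0],[0.4,0,19.8],0.6],[[0,0,0],[0.4,0,19.8],0.45],[[0,0,0],[0.4,0,19.8],0.35],[[0,0,0],[0.4,0,19.8],0.25],[[0,0,0],[0.4,0,19.8],0.1],[[0,0,0],[0.4,0,19.8],0],[[0,0,0],[0.4,0,19.8],0],[[0,0,0],[0.4,0,19.8],0]], "newtons": 50}}

```text
clock: 4.95
eef_pos: [623.9, 176.1, 67.3]
tcp_rot: [3.14, -0.001, 1.31]
contact_force: [0.9, -0.3, 3.1]
opening: 0.274
```

```bash
python3 d.py 622.8 175.5 150 1.309
```

```text
4.95 [623.9 176.1  67.3] [ 3.14e+00 -1.00e-03  1.31e+00] 0.27351635249711603 [ 0.9 -0.3  3.1]
shift [ -0.7  -0.8 -82.7] turn [ 0.09 -0.08  0.04]
```

>>> {"method": "play_rows", "body": {"moves": [[[0,0,0],[0,0,-4],0],[[0,0,0],[0,0,-10],0],[[0,0,0],[0,0,-20],0],[[0,0,0],[0,0,-32],0],[[0,0,0],[0,0,-46],0],[[0,0,0],[0,0,-60],0],[[0,0,0],[0,0,-72],0],[[0,0,0],[0,0,-80],0],[[0,0,0],[0,0,-83],0],[[0,0,0],[0,0,-83],0]]}}

```text
clock: 5.95
eef_pos: [623.8, 176.0, 150.7]
tcp_rot: [3.139, -0.002, 1.31]
contact_force: [0.4, 0.7, -2.7]
opening: 0.276
```

```bash
python3 d.py 487.4 174.6 150 1.52; python3 - <<'E'
from h import *
fs=r.grab_frame('side')
cv2.imwrite('pics/l1.png',cv2.resize(fs['color'][100:350,150:350],(600,600))[:,:,::-1])
E
```

```text
5.95 [623.8 176.  150.7] [ 3.139e+00 -2.000e-03  1.310e+00] 0.27632730009791734 [ 0.4  0.7 -2.7]
shift [ -36.6 -131.5    0.4] turn [  0.13  -0.08 -12.05]
```

View pics/l1.png

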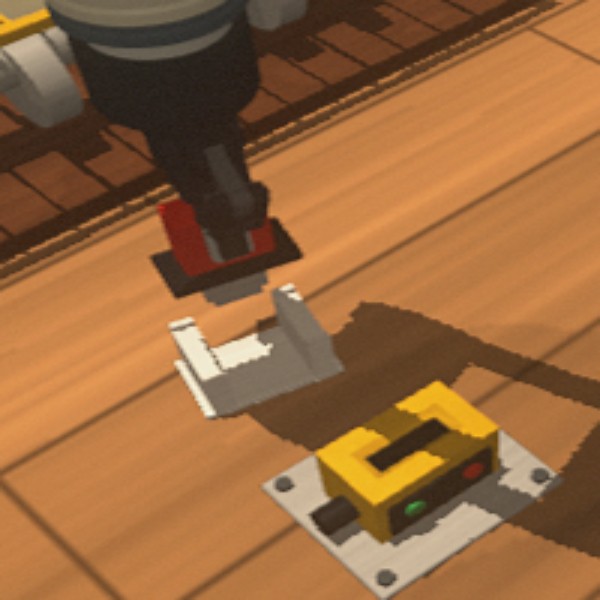

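>>> {"method": "play_rows", "body": {"moves": [[[0,0,0],[-1,-3,0],0],[[0,0,-1],[-3,-11,0],0],[[0,0,-2.5],[-7,-25,0],0],[[0,0,-4],[-12,-42,0],0],[[0,0,-5.5],[-17,-60,0],0],[[0,0,-7.5],[-22,-79,0],0],[[0,0,-9.5],[-27,-97,0],0],[[0,0,-11],[-31,-113,0],0],[[0,0,-12],[-34.5,-124,0],0],[[0,0,-12],[-36,-130,0],0],[[0,0,-12],[-36,-131,0],0],[[0,0,-12],[-36,-131,0],0],[[0,0,-12],[-36,-131,0],0]]}}

```text
clock: 7.3
eef_pos: [488.4, 175.0, 150.0]
tcp_rot: [3.139, -0.001, 1.519]
contact_force: [0.7, 0.8, -1.5]
opening: 0.271
```

```bash
python3 d.py 488 175 150 1.52; python3 - <<'E'
from h import *
fs=r.grab_frame('side');ft=r.grab_frame('top')
cv2.imwrite('pics/l2.png',np.hstack([cv2.resize(fs['color'][200:350,210:350],(420,450)),cv2.resize(ft['color'][160:270,180:290],(380,450))])[:,:,::-1])
E
```

```text
7.3 [488.4 175.  150. ] [ 3.139e+00 -1.000e-03  1.519e+00] 0.27120384552585847 [ 0.7  0.8 -1.5]
shift [-0.1 -0.4 -0. ] turn [ 0.13 -0.06 -0.06]
```

View pics/l2.png

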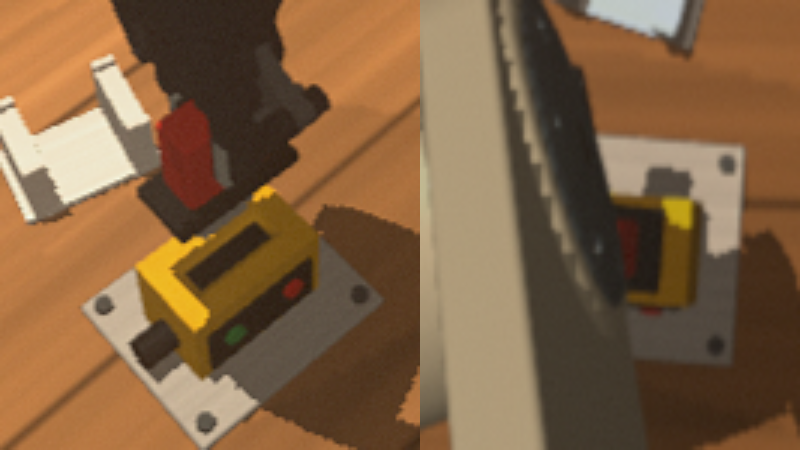

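```bash
python3 - <<'E'
from h import *
fs=r.grab_frame('side');ft=r.grab_frame('top')
def draw(f,c,W,H):
    u0,u1,v0,v1=c; im=cv2.resize(f['color'][v0:v1,u0:u1],(W,H),interpolation=cv2.INTER_CUBIC)[:,:,::-1].copy()
    def L(b,col):
        q=[tuple(((proj(f,p)+.5-[u0,v0])*[W/(u1-u0),H/(v1-v0)]).round().astype(int).tolist()) for p in b]
        for i in range(8):
            for k in (1,2,4):
                if not i&k: cv2.line(im,q[i],q[i|k],col,1)
    x,y,zc=488.4,174.5,161.7
    a=1.519-np.pi/2
    L(box(x,y,a,36,72,zc-33,zc-25),(0,255,0)); L(box(x,y,a,6,36,zc-73,zc-33),(255,255,0)); L(box(x,y,a,24,50,zc-25,zc+25),(255,0,255))
    L(box(487.4,174.4,-.05,24,58,62,62),(255,255,255)); return im
cv2.imwrite('pics/ov2.png',np.hstack([draw(fs,(230,320,215,315),495,550),draw(ft,(210,270,180,260),300,550)]))
E
```

```text
(no output)
```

View pics/ov2.png

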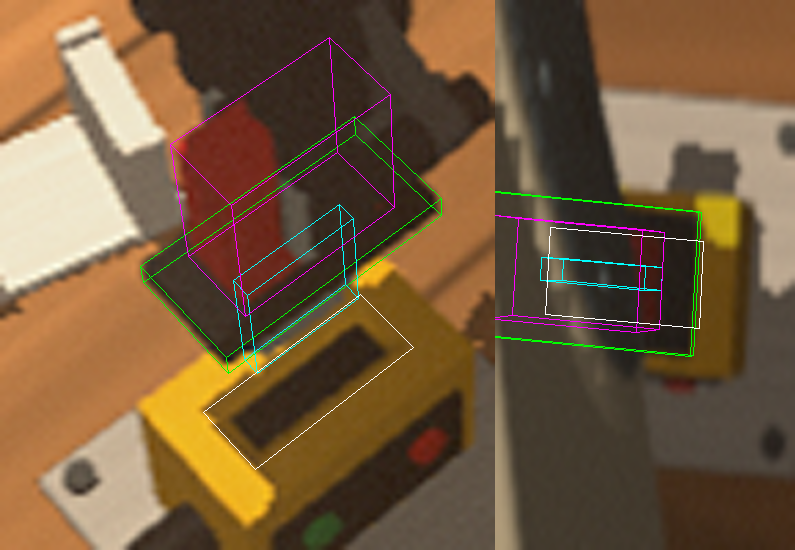

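>>> {"method": "play_rows", "body": {"moves": [[[0,0,0],[0,-0.4,3],0],[[0,0,0],[0,-0.4,8],0],[[0,0,0],[0,-0.4,14],0],[[0,0,0],[0,-0.4,20],0],[[0,0,0],[0,-0.4,25],0],[[0,0,0],[0,-0.4,30],0],[[0,0,0],[0,-0.4,35],0],[[0,0,0],[0,-0.4,40],0],[[0,0,0],[0,-0.4,44],0],[[0,0,0],[0,-0.4,44],0]]}}

```text
clock: 8.5
eef_pos: [487.3, 174.9, 105.2]
tcp_rot: [3.141, -0.001, 1.519]
contact_force: [0.2, 0.0, -2.0]
opening: 0.272
```

```bash
python3 d.py 488 175 83 1.52
```

```text
8.5 [487.3 174.9 105.2] [ 3.141e+00 -1.000e-03  1.519e+00] 0.2716843604050412 [ 0.2  0.  -2. ]
shift [ 0.2  0.7 22.2] turn [ 0.04 -0.03 -0.06]
```

>>> {"method": "play_rows", "body": {"moves": [[[0,0,0],[0,0.3,4],0],[[0,0,0],[0,0.3,8],0],[[0,0,0],[0,0.3,12],0],[[0,0,0],[0,0.3,15],0],[[0,0,0],[0,0.3,17.5],0],[[0,0,0],[0,0.3,19.5],0],[[0,0,0],[0,0.3,20],0],[[0,0,0],[0,0.3,20],0]]}}

```text
clock: 9.3
eef_pos: [487.6, 174.9, 85.2]
tcp_rot: [3.141, -0.001, 1.519]
contact_force: [0.6, -0.7, -2.3]
opening: 0.273
```

```bash
python3 d.py 488 175 83 1.52
```

```text
9.3 [487.6 174.9  85.2] [ 3.141e+00 -1.000e-03  1.519e+00] 0.2730679077103879 [ 0.6 -0.7 -2.3]
shift [0.2 0.4 2.2] turn [ 0.04 -0.03 -0.06]
```

Nearly home. I'll go down slowly until contact.

>>> {"method": "play_rows", "body": {"moves": [[[0,0,0],[0,0,0.7],0],[[0,0,0],[0,0,1.3],0],[[0,0,0],[0,0,1.8],0],[[0,0,0],[0,0,2.2],0],[[0,0,0],[0,0,2.2],0]]}}

```text
clock: 9.8
eef_pos: [487.7, 174.9, 83.3]
tcp_rot: [3.141, -0.001, 1.519]
contact_force: [-0.8, -0.5, 3.4]
opening: 0.27
```

>>> {"method": "play_rows", "body": {"moves": [[[0,0,0],[0,0,0.4],0],[[0,0,0],[0,0,0.8],0],[[0,0,0],[0,0,0.8],0]]}}

```text
clock: 10.1
eef_pos: [487.7, 174.8, 83.2]
tcp_rot: [3.141, -0.001, 1.519]
contact_force: [-4.1, -1.6, 11.3]
opening: 0.268
```

```bash
python3 - <<'E'
from h import *
print(r.sense()['contact_force'],r.sense()['eef_pos'])
fs=r.grab_frame('side')
cv2.imwrite('pics/h1.png',cv2.resize(fs['color'][210:340,225:345],(550,596),interpolation=cv2.INTER_CUBIC)[:,:,::-1])
E
```

```text
[-4.12698757 -1.55323824 11.25237138] [487.7007335  174.84858557  83.19351727]
```

View pics/h1.png

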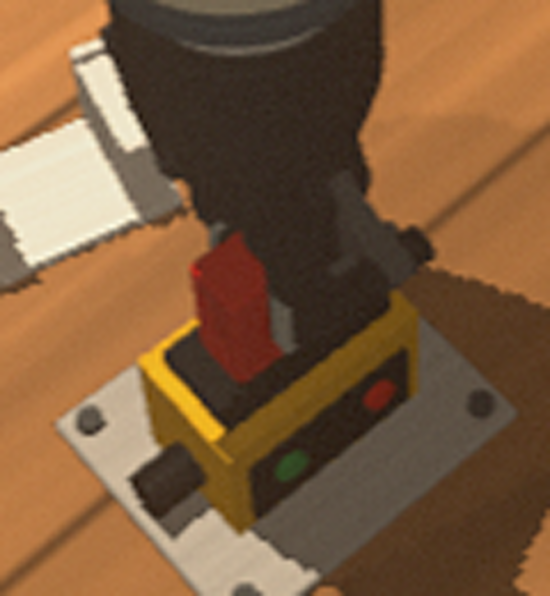

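The collar sits flat on the yellow top and contact force is 11 N, so the key is home. Releasing now.

>>> {"method": "play_rows", "body": {"moves": [[[0,0,0],[0,0,0],0.35],[[0,0,0],[0,0,0],0.5],[[0,0,0],[0,0,0],0.75],[[0,0,0],[0,0,0],1],[[0,0,0],[0,0,0],1],[[0,0,0],[0,0,0],1],[[0,0,0],[0,0,-6],1],[[0,0,0],[0,0,-18],1],[[0,0,0],[0,0,-34],1],[[0,0,0],[0,0,-54],1],[[0,0,0],[0,0,-74],1],[[0,0,0],[0,0,-94],1],[[0,0,0],[0,0,-110],1],[[0,0,0],[0,0,-118],1],[[0,0,0],[0,0,-120],1]]}}

```text
clock: 11.65
eef_pos: [488.2, 175.0, 204.7]
tcp_rot: [3.139, -0.001, 1.519]
contact_force: [0.5, -0.2, -0.4]
opening: 1.0
```

>>> {"method": "play_rows", "body": {"moves": [[[0,0,0],[-5,0,0],1],[[0,0,0],[-20,0,0],1],[[0,0,0],[-45,0,0],1],[[0,0,0],[-75,0,0],1],[[0,0,0],[-105,0,0],1],[[0,0,0],[-135,0,0],1],[[0,0,0],[-165,0,0],1],[[0,0,0],[-195,0,0],1],[[0,0,0],[-220,0,0],1],[[0,0,0],[-235,0,0],1],[[0,0,0],[-240,0,0],1],[[0,0,0],[-240,0,0],1],[[0,0,0],[-240,0,0],1]]}}

```text
clock: 12.95
eef_pos: [475.4, -64.5, 204.0]
tcp_rot: [3.139, -0.002, 1.519]
contact_force: [-0.5, -0.6, 0.2]
opening: 1.003
```

```bash
python3 - <<'E'
from h import *
fs=r.grab_frame('side');ft=r.grab_frame('top')
def fit1(f,roi):
    m=cmask(f,172,4,roi,200); a=np.argwhere(m)
    return m.astype(np.uint8),a.min(0),a.max(0)
for n,f,roi in (('side',fs,(240,320,215,300)),('top',ft,(205,275,185,250))):
    m,a,b=fit1(f,roi); p=atz(f,np.argwhere(m)[:,::-1].mean(0),120)
    for z in (120,125,130): print(n,z,m.sum(),fit([(f,m,z-.5,z)],[p[0],p[1],0],24,50))
cv2.imwrite('pics/e1.png',np.hstack([cv2.resize(fs['color'][150:350,200:450],(470,500),interpolation=cv2.INTER_CUBIC),cv2.resize(ft['color'][180:280,190:270],(320,500))])[:,:,::-1])
s=r.sense();print(s['clock'],s['eef_pos'],s['contact_force'])
E
```

```text
side 120 426 (array([ 4.87591e+02,  1.75499e+02, -6.90000e-02]), np.float64(0.142))
side 125 426 (array([ 4.85062e+02,  1.76899e+02, -9.50000e-02]), np.float64(0.162))
side 130 426 (array([ 4.82351e+02,  1.78604e+02, -3.00000e-02]), np.float64(0.18))
top 120 363 (array([ 4.87084e+02,  1.73469e+02, -6.60000e-02]), np.float64(0.113))
top 125 363 (array([ 4.87108e+02,  1.72780e+02, -7.40000e-02]), np.float64(0.129))
top 130 363 (array([ 4.87088e+02,  1.71937e+02, -5.30000e-02]), np.float64(0.144))
13.05 [475.62270774 -64.07839324 204.16089598] [-0.72008634 -0.39797131  0.44794349]
```

View pics/e1.png

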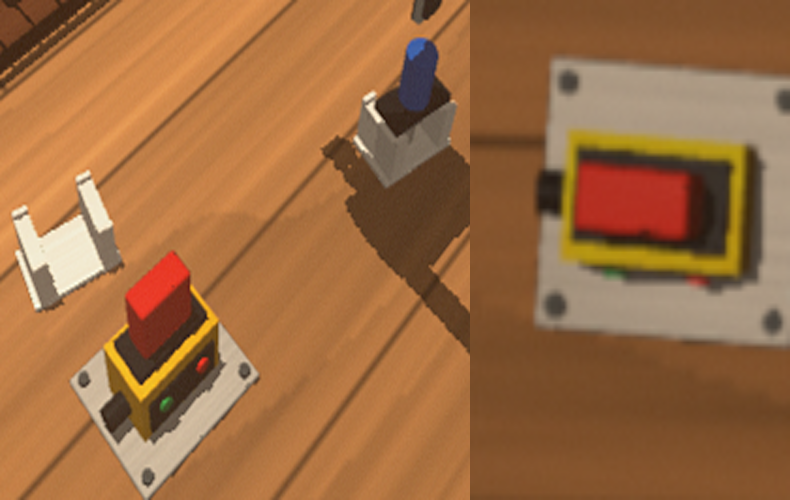

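The key is home: both views agree best on a handle top height of 120 mm. The blue key is untouched in its cradle, and nothing touches the arm.

```bash
python3 -c "
from rig import r
print(r.sign_off())"
```

```text
the job is handed in; nothing more can be done
None
```

The red tongue key is fully seated in the yellow switch. I gripped it across its 24 mm handle, lifted it straight up out of the cradle and lowered it into the slot. I let go only once the collar rested on the switch, with a contact force of about 11 N, then backed the arm away. The job was handed in at about 13 s.

**Final checks:**
- **Position:** the collar lies flat on the switch. The handle fits best at (487, 174.5) mm, against the slot at (487.4, 174.4) mm.
- **Height:** a handle top of 120 mm, the height expected with the key home, fitted best of the three I tried (120, 125 and 130 mm) in both cameras.
- **Blue key:** it is still hanging in its cradle.
- **Arm:** it was clear of everything, with the force reading near zero.

The two cameras disagreed by about 2 mm in the last fit, which is about the calibration error. No check failed.

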